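# Feed a sample carrier into the bench reader and lock it

## Task

Swing the feeder's red cam lever fully open, then slide the blue sample carrier squarely along the fence, without lifting it, so that its own front edge lifts the yellow catch, until it is up against the end stop at the reader and the catch has dropped behind it. Then swing the red lever fully closed again to lock the carrier, and let go; leave the other things on the bench where they are.

Things in the scene. Friction and masses are not known exactly. Their poses are not given: they have to be found in the camera images.
- feeder: Fixed aluminium bed with a white and blue reader at its end. Origin on the bench; z up, +y = feed direction (to the reader), +x = towards the fence. 'F:' below means this frame, mm. Bed top z = 8, x -125..62, y -270..200. Steel fence along the bed: face x = 43.5, top z = 32. Reader box x -65..65, y 195..320, top z = 105.
- mouth (a point): Mouth of the near guide, F: (-43.5, 0, 30). The guide's face is x = -43.5, top z = 30, 8 thick, at y 0..58 and 135..180 (gap for the cam), with a flare from here out to (-62, -30). The channel between guide and fence is 87 wide, 3 more than the carrier. At y < -30 the bed is open on this side.
- end_stop (a point): Middle of the end stop's face, F: (0, 180, 25), top z = 42.
- home (a point): Point on the bed, F: (0, 95, 8). The carrier is home when its origin is here (within the channel's play) and its front touches the end stop; its rear face is then at F: y = 10.
- carrier: Loose slick blue block, 0.3 to 0.65 kg, 84 (x) by 170 (y) by 30 high, with four lidded cups; on the open bed, off the fence, askew. Origin: centre of its underside. Fed +y end first, +x side along the fence. -x side: notch y -27..25, 9.3 deep. Cups 36 across at x = -8, y = -60, -20, 20, 60, tops 64 above the underside; the strip x > 10 is bare for the catch.
- lever (a joint): Red cam lever, vertical axis. 0 = closed (cam blocks the channel, or clamps a carrier that is home via its notch), 1.75 rad = open (channel clear). Opening is clockwise from above; pivot to knob points at F: 230 degrees (from +x towards +y) closed, 130 open. Stays where left; about 2 N at the knob moves it, more as it clamps. Starts at 0 to 0.25.
- lever_knob (a point): Middle of the lever's upright red knob post, 18 in diameter, from 46 to 91 above the bench, 90 from the pivot axis. The lever arm, 18 wide, is below it at z 42..50. The knob can be pushed from either side.
- lever_pivot (a point): Point on the lever's fixed vertical axis, F: (-62, 95, 68.5).
- catch (a joint): Yellow gravity catch, 50 g, its arm hinged about F's x axis at F: (33, -69, 54) on a post (x 45..59, top z = 64), running towards +y. 0 = down on its stop, about 0.17 rad on top of the carrier, at most 0.9. The carrier's front edge lifts it by the nose's sloped underside (from front at y = -23); when the rear has passed y = 6 it falls behind it and bars the way back.
- catch_nose (a point): Lowest tip of the catch's nose, on its reader side, F: (33, 2, 26) when down, 12 below the carrier's block top. The catch spans x 26..40, so the carrier's rear face is free to be pushed at F: x < 20.
- cup_a: Bystander: clear lidded sample cup, 42 across, 65 high, behind the fence. Origin under its centre.
- cup_b: Bystander: clear sample cup with a yellow lid, 42 across, 65 high, behind the fence. Origin under its centre.
- cap: Bystander: yellow screw cap lying flat on the bench, 42 across, 14 high, on the robot's side of the feeder. Origin under its centre.
- pepper: Bystander: red pepper, 80 across, 90 high, beside the feeder. Origin under its centre.
- mushroom: Bystander: brown mushroom, 74 across, 65 high, beside the feeder. Origin under its centre.
- jar: Bystander: jar with a blue cap, 60 across, 100 high, beside the feeder. Origin under its centre.

How it is judged:
By the outcome, as a careful person would: the job done as asked, in the order asked, and still so for the second after the job is handed in, with the robot touching nothing.
It also fails if it takes over 72 s, if anything falls off the work surface, if the arm or the gripper's body presses on something with over 40 N, if the wrist force passes 120 N, or if a joint passes its speed limit or range.

## Robot

A 7-joint arm with a two-finger parallel gripper is mounted at the origin on the work surface. World frame = base frame: x ahead of the robot, y to its left, z up, the work surface at z = 0. Lengths are in m, angles in rad, forces in N, time in s.
With the tool pointing down it reaches from about 0.4 to 0.85 m from the base axis. Payload 4.5 kg.
Tool frame: the origin (TCP) lies on the front face of the gripper's body, between the roots of the fingers; the fingertips stand 73 mm ahead of it and the grasp point (between the pads) lies 54 mm ahead of it; z points along the fingers, x is the direction in which the jaws open and shut, and the axes are right-handed (so a half turn about z gives the same grasp; the last joint's range is limited). The gripper opens to 85 mm and grips with 20 to 120 N. Pads are 22 mm wide; open, the fingers measure 114 mm over their backs; the gripper's body (76 mm by 85 mm) begins 54 mm behind the grasp point. The pads swing forward as they close: fully open they stand 13 mm farther back than shut.
Start: joints at [-1.284, 0.689, -0.195, 1.565, 0.157, 0.902, -0.215], TCP at [0.156, 0.605, 0.304] pointing down, gripper open.
Joint ranges: [-3.01, 3.01], [-0.46, 2.08], [-1.47, 1.51], [0.13, 2.56], [-1, 4.14], [0.04, 2.09], [-2.66, 2.66]. Speed limits (rad/s): [2.57, 2.57, 3.14, 3.14, 3.14, 3.14, 3.14].

## Interface

Orientations are given as [roll, pitch, yaw] about the fixed x, y, z axes, in that order (R = Rz(yaw) Ry(pitch) Rx(roll)).
In Python, from plant import arm gives the robot as it stands.
- The arm moves only by the tool servo_tool, never from a script. Its argument "rows" is a list of rows, each a list of 3 entries, a list of its own where there are three numbers: the finger opening in m, from 0 to 0.0854, then the shift along the tool's x, y, z in m, then the turn, a rotation vector about the tool's x, y, z in rad. In form: [[jaw, [tx, ty, tz], [ax, ay, az]], ...]. A call has 1 to 5 rows; each row shifts and turns the pose as measured when the row begins, along the tool's axes as they then stand; what a row does not reach is not made up. A row lasts 1/8 s, in which the tool goes at most 62.5 mm and 10.7 degrees, less where a joint would pass 70% of its speed; a pose out of reach is approached as far as the arm can. A call with a gripper value outside its range is refused whole. The fingers move at their own pace and stop on an object; the grip force is fixed at half the most. Time passes only in rows, so rows that do not move let the fingers close. It gives the time, the measured TCP pose, the force and the opening at its end, in the units of the state.
- arm.get_obs(): the state, without advancing time (a new reading comes with each control period).
- arm.capture(name): name is "scene" or "top" or "wrist"; returns (picture, depth): 420x560x3 uint8, red, green, blue; 420x560 float32, m along the optical axis (not along the pixel's ray), 0 where there is no reading.
- arm.camera_info(name): a dict with "fovy" (degrees; the focal length in pixels is half the picture's height over the tangent of half this angle, whatever the lens; pixels are square), "cx", "cy" (the principal point, pixels), "k1" (the pictures are not rectified: a ray, as slopes to the right and down, at radius r is drawn at 1 + k1 r^2 times it, then the intrinsics apply), "origin" and "orientation" of the camera in the world; the wrist camera has in their place "mount" (4x4, takes a point from camera to tool coordinates, whose origin is the TCP and whose axes are the tool frame's). Camera axes: x right, y up, looking along -z (the intrinsics and any distortion apply to the point x, -y, -z); pixel columns grow to the right and rows downward; lengths in m; the calibration is good to about 2 mm. A picture is of the moment at which its call begins: read the wrist's pose just before it. camera_info takes no time and is no camera call.
- arm.close_job(): hands the job in, once; it reports no verdict.
The state is a dict: "t": time; "joint_positions": joint angles; "dq": joint speeds; "joint_efforts": joint torques, N m; "position": TCP position; "orientation": TCP orientation; "wrist_force": force on the tool from outside, world axes, zero at the start; "torque": the same for the moment, N m; "finger_gap": opening from 0.0 (shut) to 1.0 (fully open).
Only numpy, scipy, OpenCV 4.12 (cv2) and the standard library are available. Lean on these libraries where they do the work, as an engineer would, in place of code of your own. Each camera call takes 0.05 s, during which the arm holds its last target. There are 200 camera calls.

## Working session

There is one attempt and no reset: what is moved stays moved. The work goes in short steps, Python scripts to look and compute and a tool call to move; the robot and the scene stay as the last step left them, time stands still between calls to the robot, and variables do not carry over. Pictures are saved under pics/ and viewed, about 8 in all and at most 12, crops included, and the job is handed in when it is done.

Besides the shell and the picture viewer there is one more tool, called after "Request:" by a JSON object that holds its "fn" and its "kwargs", one argument or row to a line. servo_tool: Moves the arm, as the interface text tells. Its arguments: {"type":"object","properties":{"rows":{"type":"array"}},"required":["rows"]}

```bash
ls; mkdir -p pics; cat > h.py <<'E'
import numpy as np, cv2
from scipy.spatial.transform import Rotation as R
from plant import arm
def rays(ci,uv):
    f=210/np.tan(np.radians(ci['fovy'])/2); uv=np.atleast_2d(uv).astype(float)
    d=(uv-[ci['cx'],ci['cy']])/f; s=d.copy()
    for _ in range(20): s=d/(1+ci['k1']*(s**2).sum(1,keepdims=True))
    return np.c_[s[:,0],-s[:,1],-np.ones(len(s))]
def camT(name,ci,o=None):
    if 'mount' in ci:
        T=np.eye(4);T[:3,:3]=R.from_euler('xyz',o['orientation']).as_matrix();T[:3,3]=o['position']
        return T@np.array(ci['mount'])
    T=np.eye(4);q=np.array(ci['orientation']);T[:3,:3]=q if q.shape==(3,3) else R.from_euler('xyz',q).as_matrix()
    T[:3,3]=ci['origin'];return T
def onz(name,uv,z,o=None):
    ci=arm.camera_info(name);T=camT(name,ci,o);r=rays(ci,uv)@T[:3,:3].T
    return T[:3,3]+r*((z-T[2,3])/r[:,2])[:,None]
def proj(name,P,o=None):
    ci=arm.camera_info(name);T=camT(name,ci,o);p=(np.atleast_2d(P)-T[:3,3])@T[:3,:3]
    s=np.c_[p[:,0],-p[:,1]]/-p[:,2:];r2=(s**2).sum(1,keepdims=True)
    f=210/np.tan(np.radians(ci['fovy'])/2);return s*(1+ci['k1']*r2)*f+[ci['cx'],ci['cy']]
def cloud(name,dep,o=None):
    ci=arm.camera_info(name);T=camT(name,ci,o);v,u=np.mgrid[:420,:560]
    r=rays(ci,np.c_[u.ravel(),v.ravel()])*dep.ravel()[:,None]
    return (r@T[:3,:3].T+T[:3,3]).reshape(420,560,3)
E
python3 - <<'E'
from h import *
for n in('scene','top','wrist'):
    print(n,arm.camera_info(n))
o=arm.get_obs();print(o)
for n in('scene','top'):
    p,d=arm.capture(n);np.savez(f'{n}0.npz',p=p,d=d);cv2.imwrite(f'pics/{n}0.png',p[:,:,::-1])
E
```

```text
pics
scene {'fovy': 49.287773277789114, 'cx': 277.1920053143109, 'cy': 219.17760768084636, 'k1': -0.1420955986630083, 'origin': array([ 1.04383889, -0.48562079,  0.94640765]), 'orientation': array([0.64317102, 0.00437338, 0.80248115])}
top {'fovy': 50.95226770031438, 'cx': 275.8955867228305, 'cy': 202.99638812373712, 'k1': -0.06758953556340341, 'origin': array([ 0.40751462, -0.04574737,  0.90672334]), 'orientation': array([ 0.18653628, -0.01702985, -1.58298356])}
wrist {'fovy': 65.66951779707591, 'cx': 280.3388945464672, 'cy': 205.92889619426091, 'k1': 0.003601698202054801, 'mount': array([[ 9.99999876e-01, -4.65935665e-04, -1.73048950e-04,
         6.68457927e-04],
       [-4.95950614e-04, -9.58358421e-01, -2.85567665e-01,
        -7.24815995e-02],
       [-3.27867587e-05,  2.85567716e-01, -9.58358533e-01,
        -7.04067126e-02],
       [ 0.00000000e+00,  0.00000000e+00,  0.00000000e+00,
         1.00000000e+00]])}
{'t': 0.0, 'joint_positions': array([-1.28418398,  0.68997211, -0.19451392,  1.56641452,  0.15730061,
        0.90248188, -0.21509939]), 'dq': array([ 5.52007439e-04,  6.70906543e-04,  1.71722421e-03, -6.77393344e-04,
       -1.63700042e-04, -5.08058801e-04, -4.48990288e-05]), 'joint_efforts': array([ 3.59302257e-04, -5.39609814e+01, -1.26643471e+00, -1.58542460e+01,
        9.07047914e-03,  9.49227222e-03, -1.29543957e-05]), 'position': array([0.15623474, 0.60459618, 0.30307255]), 'orientation': array([3.14145331e+00, 1.87850459e-03, 1.31807786e+00]), 'wrist_force': array([ 0.23929305, -0.14628094, -0.28659603]), 'torque': array([-0.00499445,  0.00645995,  0.02074665]), 'finger_gap': 1.0003802741108883}
```

View pics/top0.png

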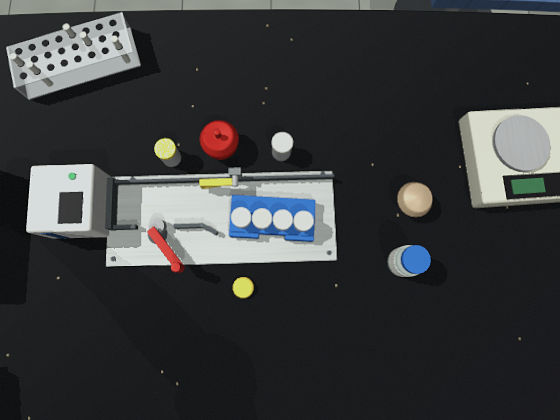

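View pics/scene0.png

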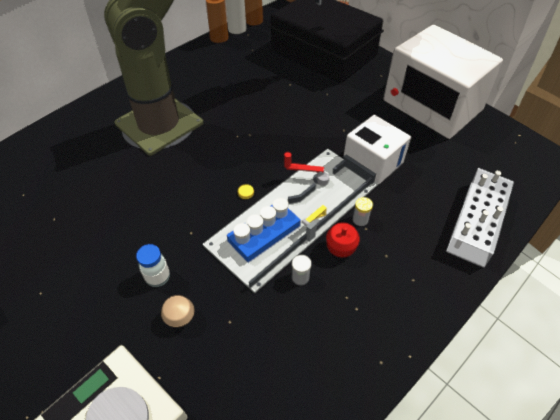

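The top view shows the feed direction going left. Bed corners are at about (336,260), (333,172) and (106,266), the carrier at (272,219), the knob at (176,267), the pivot at (157,229) and the catch at (216,182). The scene view agrees.

```bash
cat > m.py <<'E'
from h import *
from scipy.optimize import least_squares
z=np.load('top0.npz');p=z['p'].astype(int);d=z['d'];C=cloud('top',d)
print('bench z',np.median(C[300:400,300:500,2][d[300:400,300:500]>0]))
bed=C[240:258,240:330];print('bed z',np.median(bed[...,2]))
uv=np.array([[336.5,260.5],[333,172],[106,266]]);M=np.array([[-125,-270,8],[62,-270,8],[-125,200,8]])/1e3
W=onz('top',uv,.008);print(W)
def f(q):
    Rz=R.from_euler('z',q[2]).as_matrix();return (proj('top',M@Rz.T+[q[0],q[1],0])-uv).ravel()
s=least_squares(f,[.45,.1,0]);print('F',s.x,s.fun)
F=s.x;Rz=R.from_euler('z',F[2]).as_matrix();toF=lambda P:(P-[F[0],F[1],0])@Rz
b=(p[...,2]>110)&(p[...,0]<70)&(C[...,2]>.03)&(C[...,2]<.045)&(C[...,1]<.3)
b[:190]=0;b[245:]=0;b[:,:220]=0;b[:,325:]=0
v,u=np.nonzero(b);P=toF(onz('top',np.c_[u,v],.038));print(len(P),np.median(C[b][:,2]))
print('carrier',cv2.minAreaRect((P[:,:2]*1e3).astype(np.float32)))
# lids: white high
w=(p.min(2)>150)&(C[...,2]>.055);w[:200]=0;w[240:]=0;w[:,:225]=0;w[:,320:]=0
n,l,st,ce=cv2.connectedComponentsWithStats(w.astype(np.uint8))
for i in range(1,n):
    if st[i,4]>50: print('lid',st[i,4],toF(onz('top',ce[i],.072))*1e3,C[l==i][:,2].mean())
r=(p[...,0]>120)&(p[...,1]<60);r[:220]=0
v,u=np.nonzero(r);Q=toF(C[r])*1e3
k=Q[:,2]>75;print('knob top',k.sum(),Q[k].mean(0),'uv proj',toF(onz('top',np.c_[u,v][k].mean(0),.091))*1e3)
kn=toF(onz('top',np.c_[u,v][k].mean(0),.091))[0]*1e3
print('ang',np.degrees(np.arctan2(kn[1]-95,kn[0]+62)),np.hypot(kn[1]-95,kn[0]+62))
for nme,P_ in dict(mouth=(-43.5,0,30),nose=(33,2,26),post=(52,-69,64),pivot=(-62,95,68.5),stop=(0,180,42),readerc=(-65,195,105)).items():
    print(nme,proj('top',Rz@(np.array(P_)/1e3)+[F[0],F[1],0]),proj('scene',Rz@(np.array(P_)/1e3)+[F[0],F[1],0]))
y=(p[...,0]>150)&(p[...,1]>150)&(p[...,2]<110);y[:270]=0
v,u=np.nonzero(y);print('cap',toF(onz('top',[u.mean(),v.mean()],.014))*1e3)
E
python3 m.py
```

```text
bench z 0.000440581414717256
bed z 0.008275941660708663
[[ 0.45676705 -0.18501832  0.008     ]
 [ 0.64246645 -0.1845077   0.008     ]
 [ 0.4498568   0.28352657  0.008     ]]
F [0.57764002 0.08546577 0.01248973] [ 0.52903084  0.36067254 -0.37190838 -0.2459406  -0.16856381 -0.14550842]
1809 0.03801430335923939
carrier ((-37.09027862548828, -139.68667602539062), (167.30052185058594, 82.54956817626953), 85.37055969238281)
lid 314 [[-39.49308941 -78.65398542  72.        ]] 0.07968104993925912
lid 308 [[ -42.49385563 -118.17878269   72.        ]] 0.07203486723213431
lid 307 [[ -45.6928386  -158.10724199   72.        ]] 0.07729391369586666
lid 307 [[ -49.18687024 -197.92937773   72.        ]] 0.07463956892376122
knob top 18 [-133.61153009   29.02454     133.87743712] uv proj [[-132.04048754   37.99389667   91.        ]]
ang -140.85778294815844 90.30706346530255
mouth [[202.5591598  222.58489423]] [[300.27022251 195.70599818]]
nose [[202.09598727 185.86052877]] [[322.57185139 212.69167938]]
post [[235.35519443 171.40129306]] [[309.87038263 224.03298097]]
pivot [[150.06654448 230.32536311]] [[320.39298375 163.13909886]]
stop [[112.25661654 202.06315634]] [[357.46763301 165.77162547]]
readerc [[ 90.92249076 230.5191599 ]] [[345.2467821  134.28081531]]
cap [[-172.70971696  -77.93400954   14.        ]]
```

Request:
{"fn": "servo_tool", "kwargs": {
  "rows": [
    [0.05,[0,0,0],[0,0,-0.135]],
    [0.05,[0,0,0],[0,0,-0.13]],
    [0.05,[-0.05,0.03,0],[0,0,0]],
    [0.05,[-0.05,0.03,0],[0,0,0]],
    [0.05,[-0.05,0.03,0],[0,0,0]]
  ]
}}

```text
t: 0.72
position: [0.2477, 0.4561, 0.3007]
orientation: [-3.138, 0.001, 1.601]
wrist_force: [1.3, 0.7, 0.8]
finger_gap: 0.584
```

```bash
cat > s.py <<'E'
import sys
from h import *
F=(.57764,.08547,.01249)
def st(o=None):
    o=o or arm.get_obs();a=F[2];p=np.array(o['position']);d=p[:2]-F[:2]
    M=R.from_euler('xyz',o['orientation']).as_matrix();yaw=np.arctan2(M[1,0],M[0,0])-a
    fx=R.from_euler('z',-a).apply([d[0],d[1],p[2]])*1e3
    print('t%.2f F'%o['t'],fx.round(1),'xaxis deg %.2f'%np.degrees(yaw),'tilt',M[:2,2].round(3),'gap %.3f'%o['finger_gap'],'f',np.round(o['wrist_force'],1),'q',np.round(o['joint_positions'],2))
    return o
if __name__=='__main__': st()
E
python3 s.py
```

```text
t0.72 F [-325.3  374.8  300.7] xaxis deg 91.02 tilt [-0.004 -0.001] gap 0.584 f [1.3 0.7 0.8] q [-0.97  0.57 -0.3   1.88  0.24  0.73  0.2 ]
```

Request:
{"fn": "servo_tool", "kwargs": {
  "rows": [
    [0.05,[-0.05,0.033,0.01],[0,0,0.018]],
    [0.05,[-0.05,0.033,0.01],[0,0,0]],
    [0.05,[-0.05,0.033,0.01],[0,0,0]],
    [0.05,[-0.05,0.033,0.01],[0,0,0]],
    [0.05,[-0.05,0.033,0.01],[0,0,0]]
  ]
}}

```text
t: 1.35
position: [0.4208, 0.2012, 0.2493]
orientation: [-3.14, -0.0, 1.584]
wrist_force: [0.8, 0.2, -0.1]
finger_gap: 0.584
```

```bash
python3 s.py
```

```text
t1.35 F [-155.4  117.7  249.3] xaxis deg 90.05 tilt [-0.002  0.   ] gap 0.584 f [ 0.8  0.2 -0.1] q [-0.35  0.59 -0.3   2.08  0.34  0.52  0.68]
```

Request:
{"fn": "servo_tool", "kwargs": {
  "rows": [
    [0.05,[-0.036,0.012,0.02],[0,0,0]],
    [0.05,[-0.036,0.012,0.02],[0,0,0]],
    [0.05,[0,0,0.005],[0,0,0]]
  ]
}}

```text
t: 1.72
position: [0.4487, 0.1213, 0.202]
orientation: [-3.14, 0.003, 1.573]
wrist_force: [-0.2, 0.7, -0.0]
finger_gap: 0.586
```

```bash
cat > w.py <<'E'
import sys
from s import *
# python3 w.py name  pts(F mm) drawn
def look(cam,name,pts):
    o=st();p,d=arm.capture(cam);q=p[:,:,::-1].copy()
    P=R.from_euler('z',F[2]).apply(np.array(pts)/1e3)+[F[0],F[1],0]
    for u in proj(cam,P,o): cv2.drawMarker(q,tuple(int(round(v)) for v in u),(0,255,0),1,10,1)
    cv2.imwrite(f'pics/{name}.png',q);np.savez(f'{name}.npz',p=p,d=d,o=o);print(proj(cam,P,o).round(0).tolist())
E
python3 - <<'E'
from w import *
look('wrist','w1',[(-132,38,91),(-62,95,68.5),(-43.5,0,30),(-43.5,58,30),(33,2,26),(-125,-270,8)])
E
```

```text
t1.73 F [-128.5   37.4  202. ] xaxis deg 89.39 tilt [-0.002 -0.003] gap 0.586 f [-0.2  0.7 -0. ] q [-0.21  0.68 -0.25  2.13  0.43  0.39  0.77]
[[281.0, 230.0], [361.0, 309.0], [237.0, 302.0], [305.0, 302.0], [244.0, 372.0], [-83.0, 206.0]]
```

View pics/w1.png

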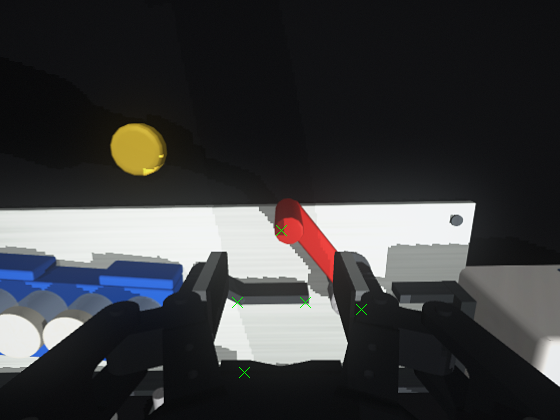

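The top of the knob is at about (289,234) in the wrist view, so F is about (-132,41). That is within 4 mm of the estimate, and the guide marks match. Next I straddle the knob and descend.

Request:
{"fn": "servo_tool", "kwargs": {
  "rows": [
    [0.05,[0.008,-0.004,0],[0,0,-0.01]],
    [0.05,[0,0,0.025],[0,0,0]],
    [0.05,[0,0,0.025],[0,0,0]],
    [0.05,[0,0,0.016],[0,0,0]],
    [0.05,[0,0,0],[0,0,0]]
  ]
}}

```text
t: 2.4
position: [0.4428, 0.1424, 0.1368]
orientation: [3.139, -0.007, 1.601]
wrist_force: [-0.4, -1.8, -1.2]
finger_gap: 0.581
```

```bash
python3 s.py
```

```text
t2.40 F [-134.1   58.6  136.8] xaxis deg 91.03 tilt [0.002 0.007] gap 0.581 f [-0.4 -1.8 -1.2] q [-0.33  0.8  -0.13  2.17  0.49  0.19  0.7 ]
```

Request:
{"fn": "servo_tool", "kwargs": {
  "rows": [
    [0.05,[0,0.007,0],[0.085,0,0.01]],
    [0.05,[0,0.007,0],[0.085,0,0.008]],
    [0.05,[0,0,0],[0,0,0]]
  ]
}}

```text
t: 2.78
position: [0.4551, 0.1454, 0.139]
orientation: [-2.969, -0.005, 1.59]
wrist_force: [0.1, -1.9, -0.1]
finger_gap: 0.585
```

```bash
python3 s.py
```

```text
t2.77 F [-121.7   61.5  139. ] xaxis deg 90.38 tilt [-0.172  0.002] gap 0.585 f [ 0.1 -1.9 -0.1] q [-0.15  0.85 -0.36  2.    0.41  0.52  0.8 ]
```

Request:
{"fn": "servo_tool", "kwargs": {
  "rows": [
    [0.05,[0.012,-0.012,0.004],[0,0,0]],
    [0.05,[0.012,-0.004,0.002],[0,0,0]],
    [0.05,[0.012,-0.003,0.001],[0,0,0]],
    [0.05,[0.012,-0.001,0],[0,0,0]],
    [0.05,[0.012,0,0],[0,0,0]]
  ]
}}

```text
t: 3.4
position: [0.428, 0.2095, 0.137]
orientation: [-2.97, -0.003, 1.596]
wrist_force: [1.7, -1.9, -0.5]
finger_gap: 0.583
```

```bash
python3 s.py
```

```text
t3.40 F [-148.1  125.9  137. ] xaxis deg 90.70 tilt [-0.17  -0.001] gap 0.583 f [ 1.7 -1.9 -0.5] q [-0.3   0.85 -0.35  2.01  0.38  0.49  0.7 ]
```

Request:
{"fn": "servo_tool", "kwargs": {
  "rows": [
    [0.05,[0.008,0.008,0],[0,0,0.01]],
    [0.05,[0.01,0.006,-0.001],[0,0,0]],
    [0.05,[0.01,0.006,-0.001],[0,0,0]],
    [0.05,[0.01,0.007,-0.001],[0,0,0]],
    [0.05,[0.005,0.004,-0.001],[0,0,0]]
  ]
}}

```text
t: 4.03
position: [0.4607, 0.2568, 0.1353]
orientation: [-2.97, -0.002, 1.585]
wrist_force: [-0.8, -1.8, -1.1]
finger_gap: 0.586
```

```bash
python3 s.py
```

```text
t4.03 F [-114.8  172.8  135.3] xaxis deg 90.10 tilt [-0.171 -0.001] gap 0.586 f [-0.8 -1.8 -1.1] q [-0.34  0.89 -0.37  1.86  0.34  0.6   0.69]
```

Request:
{"fn": "servo_tool", "kwargs": {
  "rows": [
    [0.05,[0.006,0.004,0],[0,0,0]],
    [0.05,[0.005,0.003,0],[0,0,0]],
    [0.05,[0.004,0.001,0],[0,0,0]],
    [0.05,[0.003,0,0],[0,0,0]]
  ]
}}

```text
t: 4.53
position: [0.4686, 0.2667, 0.1336]
orientation: [-2.964, 0.017, 1.582]
wrist_force: [0.0, -6.2, 3.1]
finger_gap: 0.584
```

```bash
python3 s.py
```

```text
t4.53 F [-106.8  182.6  133.6] xaxis deg 89.92 tilt [-0.176 -0.018] gap 0.584 f [ 0.  -6.2  3.1] q [-0.36  0.9  -0.37  1.81  0.33  0.64  0.68]
```

Request:
{"fn": "servo_tool", "kwargs": {
  "rows": [
    [0.05,[0.006,0.002,0],[0,0,0]],
    [0.05,[0.006,0.002,0],[0,0,0]]
  ]
}}

```text
t: 4.78
position: [0.4696, 0.268, 0.1322]
orientation: [-2.953, 0.039, 1.58]
wrist_force: [-2.3, -12.0, 6.9]
finger_gap: 0.585
```

Request:
{"fn": "servo_tool", "kwargs": {
  "rows": [
    [0.05,[-0.01,0,0],[0,0,0]],
    [0.05,[0,0,-0.05],[0,0,0]],
    [0.05,[-0.03,0,-0.05],[-0.085,0,0]],
    [0.05,[-0.05,0,-0.03],[-0.085,0,0]],
    [0.0854,[-0.05,0,0],[0,0,0]]
  ]
}}

```text
t: 5.4
position: [0.4954, 0.1374, 0.2692]
orientation: [-3.136, 0.028, 1.587]
wrist_force: [1.1, -0.6, -0.2]
finger_gap: 0.778
```

```bash
python3 - <<'E'
from w import *
look('top','t2',[(-119.9,164,91),(-62,95,68.5)])
z=np.load('t2.npz');p=z['p'].astype(int);r=(p[...,0]>120)&(p[...,1]<60);r[:215]=0;v,u=np.nonzero(r);print(u.min(),u.max(),v.min(),v.max())
cv2.imwrite('pics/t2c.png',cv2.resize(cv2.imread('pics/t2.png')[140:290,60:350],None,fx=2.7,fy=2.7))
E
```

```text
t5.40 F [-81.6  53.  269.2] xaxis deg 90.23 tilt [-0.006 -0.028] gap 0.778 f [ 1.1 -0.6 -0.2] q [-0.14  0.62 -0.38  1.92  0.38  0.69  0.84]
[[109.0, 261.0], [150.0, 230.0]]
127 156 232 255
```

View pics/t2c.png

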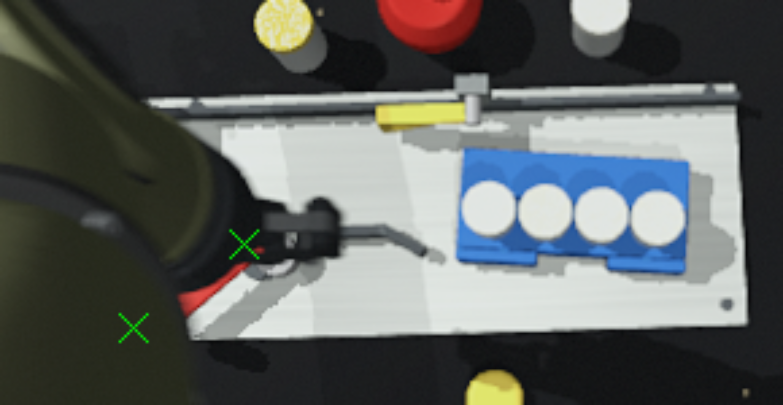

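Request:
{"fn": "servo_tool", "kwargs": {
  "rows": [
    [0.0854,[-0.048,-0.005,0.025],[0.06,0.02,0]],
    [0.0854,[-0.048,-0.005,0.025],[0.06,0,0]],
    [0.0854,[-0.048,-0.005,0.025],[0,0,0]],
    [0.0854,[-0.04,0,0.02],[0,0,0]],
    [0.0854,[0,0,0],[0,0,0]]
  ]
}}

```text
t: 6.08
position: [0.4775, -0.0616, 0.1764]
orientation: [-3.021, 0.008, 1.573]
wrist_force: [-0.7, 0.4, -0.4]
finger_gap: 1.003
```

```bash
python3 - <<'E'
from w import *
look('top','t3',[(-119.9,164,91),(-62,95,68.5)])
z=np.load('t3.npz');p=z['p'].astype(int);r=(p[...,0]>120)&(p[...,1]<60);r[:215]=0;v,u=np.nonzero(r);print(u.min(),u.max(),v.min(),v.max())
cv2.imwrite('pics/t3c.png',cv2.resize(cv2.imread('pics/t3.png')[140:290,60:350],None,fx=2.7,fy=2.7))
E
```

```text
t6.08 F [-102.  -145.8  176.4] xaxis deg 89.44 tilt [-0.121 -0.008] gap 1.003 f [-0.7  0.4 -0.4] q [ 0.24  0.77 -0.35  2.01  0.46  0.57  1.13]
[[109.0, 261.0], [150.0, 230.0]]
104 157 227 264
```

View pics/t3c.png

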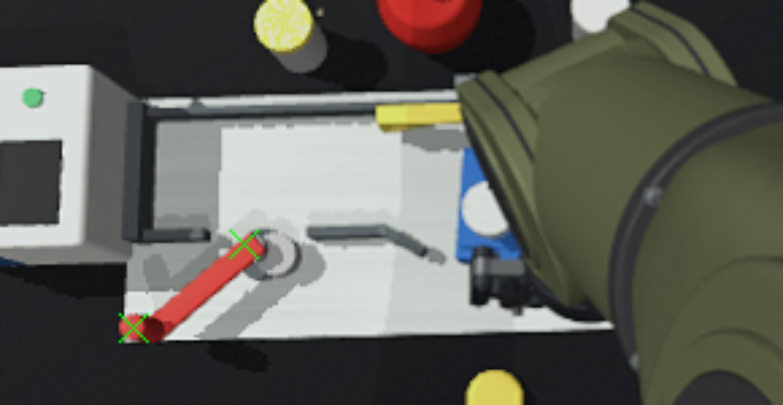

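The lever knob now sits exactly on the predicted fully open position, at (133,327) in the crop. Next I lower the open fingers beside the carrier.

Request:
{"fn": "servo_tool", "kwargs": {
  "rows": [
    [0.0854,[0.003,0,0.02],[0,0,-0.01]],
    [0.0854,[0,0.001,0.02],[0,0,0]],
    [0.0854,[0,0.001,0.02],[0,0,0]],
    [0.0854,[0,0.001,0.018],[0,0,0]],
    [0.0854,[0,0,0],[0,0,0]]
  ]
}}

```text
t: 6.75
position: [0.4786, -0.0453, 0.1001]
orientation: [-3.038, -0.007, 1.597]
wrist_force: [-0.3, -0.1, 0.7]
finger_gap: 0.999
```

```bash
python3 s.py
```

```text
t6.75 F [-100.7 -129.6  100.1] xaxis deg 90.79 tilt [-0.104  0.004] gap 0.999 f [-0.3 -0.1  0.7] q [ 0.15  0.9  -0.25  2.05  0.56  0.37  1.05]
```

Request:
{"fn": "servo_tool", "kwargs": {
  "rows": [
    [0.0854,[-0.01,-0.002,0.006],[0.02,0,0.014]],
    [0.0854,[-0.004,0,0.005],[0,0,0]],
    [0.0854,[0,0,0.002],[0,0,0]]
  ]
}}

```text
t: 7.12
position: [0.4772, -0.0589, 0.0885]
orientation: [-3.021, -0.006, 1.583]
wrist_force: [0.5, -0.1, -0.2]
finger_gap: 0.999
```

```bash
python3 - <<'E'
from w import *
look('wrist','w4',[(-79,-140,38)])
E
```

```text
t7.12 F [-102.3 -143.2   88.5] xaxis deg 90.00 tilt [-0.121  0.005] gap 0.999 f [ 0.5 -0.1 -0.2] q [ 0.18  0.93 -0.25  2.03  0.56  0.37  1.06]
[[285.0, 352.0]]
```

View pics/w4.png

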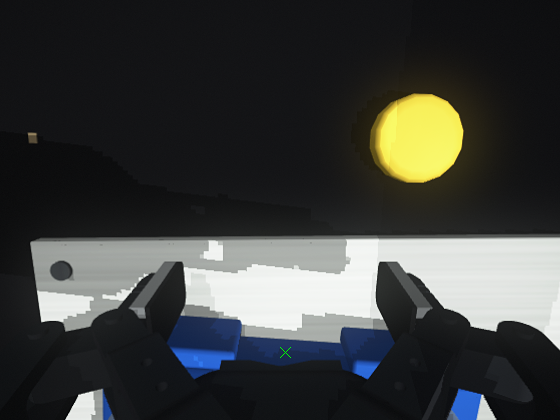

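Request:
{"fn": "servo_tool", "kwargs": {
  "rows": [
    [0.0854,[0,0.009,0.004],[0,0,0]],
    [0.0854,[0,0.01,-0.001],[0,0,0]],
    [0.0854,[0,0.01,-0.001],[0,0,0]],
    [0.0854,[0,0.008,-0.001],[0,0,0]],
    [0.0854,[0,0.004,-0.001],[0,0,0]]
  ]
}}

```text
t: 7.8
position: [0.519, -0.0584, 0.0831]
orientation: [-3.017, -0.006, 1.583]
wrist_force: [-3.1, 0.0, -0.2]
finger_gap: 1.002
```

```bash
python3 s.py
```

```text
t7.80 F [ -60.4 -143.1   83.1] xaxis deg 90.00 tilt [-0.124  0.004] gap 1.002 f [-3.1  0.  -0.2] q [ 0.2   0.96 -0.29  1.9   0.53  0.48  1.1 ]
```

Request:
{"fn": "servo_tool", "kwargs": {
  "rows": [
    [0.0854,[0,0.006,0],[0,0,0]],
    [0.0854,[0,0.006,-0.001],[0,0,0]],
    [0.0854,[0,0.004,-0.001],[0,0,0]],
    [0.0854,[0,0.003,0],[0,0,0]]
  ]
}}

```text
t: 8.3
position: [0.5371, -0.0583, 0.0826]
orientation: [-3.012, -0.005, 1.584]
wrist_force: [-8.3, 0.2, 5.7]
finger_gap: 0.998
```

```bash
python3 s.py
```

```text
t8.30 F [ -42.3 -143.2   82.6] xaxis deg 90.07 tilt [-0.13   0.003] gap 0.998 f [-8.3  0.2  5.7] q [ 0.2   0.98 -0.31  1.85  0.51  0.54  1.12]
```

Request:
{"fn": "servo_tool", "kwargs": {
  "rows": [
    [0.0854,[0,0.003,0],[0,0,0]],
    [0.0854,[0,-0.015,0],[0,0,0]],
    [0.0854,[0,-0.01,-0.04],[-0.065,0,0]],
    [0.04,[0,0,-0.04],[-0.065,0,0.17]],
    [0.02,[0,0,-0.03],[0,0,0.18]]
  ]
}}

```text
t: 8.93
position: [0.5228, -0.0581, 0.1962]
orientation: [3.141, -0.002, 1.226]
wrist_force: [0.1, -0.2, -1.2]
finger_gap: 0.604
```

Request:
{"fn": "servo_tool", "kwargs": {
  "rows": [
    [0.02,[-0.03,0,0],[0,0,0.18]],
    [0.02,[-0.03,0,0],[0,0,0.18]],
    [0.02,[-0.02,0,0],[0,0,0.18]],
    [0.02,[0,0,0],[0,0,0.18]],
    [0.02,[0,0,0],[0,0,0.18]]
  ]
}}

```text
t: 9.55
position: [0.4911, -0.1291, 0.2012]
orientation: [3.136, -0.023, 0.299]
wrist_force: [-0.4, -0.0, 0.1]
finger_gap: 0.237
```

```bash
python3 s.py
```

```text
t9.55 F [ -89.2 -213.4  201.2] xaxis deg 16.40 tilt [0.023 0.001] gap 0.237 f [-0.4 -0.   0.1] q [ 0.19  0.7  -0.04  2.03  0.06  0.39  0.41]
```

Request:
{"fn": "servo_tool", "kwargs": {
  "rows": [
    [0.02,[0,0,0],[0,-0.02,0.143]],
    [0.02,[0,0,0],[0,0,0.143]],
    [0.02,[0.037,0.026,0],[0,0,0]],
    [0.02,[0.037,0.026,0.03],[0,0,0]],
    [0.02,[0,0,0.02],[0,0,0]]
  ]
}}

```text
t: 10.18
position: [0.5745, -0.1818, 0.1546]
orientation: [3.136, -0.02, 0.006]
wrist_force: [-0.1, 0.9, -0.3]
finger_gap: 0.235
```

```bash
cat > c.py <<'E'
from w import *
import sys
look('top',sys.argv[1],[(43.5,-200,32),(43.5,100,32),(-43.5,0,30),(0,180,42)])
z=np.load(sys.argv[1]+'.npz');p=z['p'].astype(int);C=cloud('top',z['d'])
toF=lambda P:R.from_euler('z',-F[2]).apply(P-[F[0],F[1],0])*1e3
b=(p[...,2]>110)&(p[...,0]<70)&(C[...,2]>.03)&(C[...,2]<.045)
b[:180]=0;b[245:]=0;b[:,:100]=0;b[:,325:]=0
v,u=np.nonzero(b);print(cv2.minAreaRect(toF(onz('top',np.c_[u,v],.038))[:,:2].astype(np.float32)))
w=(p.min(2)>150)&(C[...,2]>.055);w[:190]=0;w[240:]=0;w[:,:105]=0;w[:,325:]=0
n,l,s_,ce=cv2.connectedComponentsWithStats(w.astype(np.uint8))
for i in range(1,n):
    if s_[i,4]>50: print('lid',s_[i,4],toF(onz('top',ce[i],.072)).round(1))
E
python3 c.py t5
```

```text
t10.18 F [  -6.4 -267.2  154.6] xaxis deg -0.38 tilt [ 0.02  -0.006] gap 0.235 f [-0.1  0.9 -0.3] q [ 0.21  0.86  0.03  1.77 -0.05  0.49  0.28]
[[301.0, 178.0], [154.0, 181.0], [203.0, 223.0], [112.0, 202.0]]
((0.5247611999511719, -137.3983612060547), (166.8340606689453, 79.9706039428711), 89.72663116455078)
lid 296 [[ -5.4 -76.7  72. ]]
lid 301 [[  -5.3 -116.7   72. ]]
lid 291 [[  -5.2 -156.7   72. ]]
lid 278 [[  -5.4 -196.2   72. ]]
```

Request:
{"fn": "servo_tool", "kwargs": {
  "rows": [
    [0.02,[-0.005,0,0.02],[0.005,-0.02,-0.006]],
    [0.02,[0,0,0.02],[0,0,0]],
    [0.02,[0,0,0.015],[0,0,0]],
    [0.02,[0,0,0.002],[0,0,0]]
  ]
}}

```text
t: 10.72
position: [0.5694, -0.1793, 0.094]
orientation: [-3.14, 0.001, 0.015]
wrist_force: [-0.6, -0.3, 0.6]
finger_gap: 0.235
```

```bash
python3 s.py
```

```text
t10.72 F [ -11.5 -264.6   94. ] xaxis deg 0.13 tilt [-0.001  0.002] gap 0.235 f [-0.6 -0.3  0.6] q [ 0.22  0.96  0.02  1.78 -0.04  0.4   0.28]
```

Request:
{"fn": "servo_tool", "kwargs": {
  "rows": [
    [0.02,[0,-0.014,0],[0,0,0]],
    [0.02,[0,-0.01,0],[0,0,0]],
    [0.02,[0,-0.01,0],[0,0,0]],
    [0.02,[0,-0.01,0],[0,0,0]],
    [0.02,[0,-0.008,0],[0,0,0]]
  ]
}}

```text
t: 11.35
position: [0.5694, -0.1247, 0.096]
orientation: [3.141, -0.002, 0.015]
wrist_force: [0.4, -2.2, -0.5]
finger_gap: 0.234
```

```bash
python3 s.py
```

```text
t11.35 F [ -10.8 -210.1   96. ] xaxis deg 0.12 tilt [ 0.002 -0.001] gap 0.234 f [ 0.4 -2.2 -0.5] q [ 0.12  0.94  0.03  1.83 -0.07  0.37  0.22]
```

Request:
{"fn": "servo_tool", "kwargs": {
  "rows": [
    [0.02,[0,-0.008,0],[0,0,0]],
    [0.02,[0,-0.008,0],[0,0,0]],
    [0.02,[0,-0.01,0],[0,0,0]],
    [0.02,[0,-0.01,0],[0,0,0]],
    [0.02,[0,-0.01,0],[0,0,0]]
  ]
}}

```text
t: 11.98
position: [0.5684, -0.077, 0.096]
orientation: [3.139, -0.002, 0.013]
wrist_force: [0.7, -1.2, -1.0]
finger_gap: 0.23
```

```bash
python3 c.py t6
```

```text
t11.97 F [ -11.2 -162.4   96. ] xaxis deg 0.04 tilt [ 0.002 -0.002] gap 0.230 f [ 0.7 -1.2 -1. ] q [ 0.03  0.94  0.04  1.86 -0.1   0.34  0.16]
[[301.0, 178.0], [154.0, 181.0], [203.0, 223.0], [112.0, 202.0]]
((0.0, 0.0), (0.0, 0.0), 0.0)
```

```bash
python3 - <<'E'
from w import *
look('scene','s6',[(-40.5,19,38),(43.5,19,38)])
cv2.imwrite('pics/s6c.png',cv2.resize(cv2.imread('pics/s6.png')[120:300,190:420],None,fx=3.3,fy=3.3))
E
```

```text
t12.03 F [ -11.1 -159.9   95.9] xaxis deg 0.17 tilt [0.002 0.   ] gap 0.234 f [-0.3  1.2  0.2] q [ 0.03  0.94  0.04  1.86 -0.1   0.34  0.16]
[[306.0, 190.0], [330.0, 208.0]]
```

View pics/s6c.png

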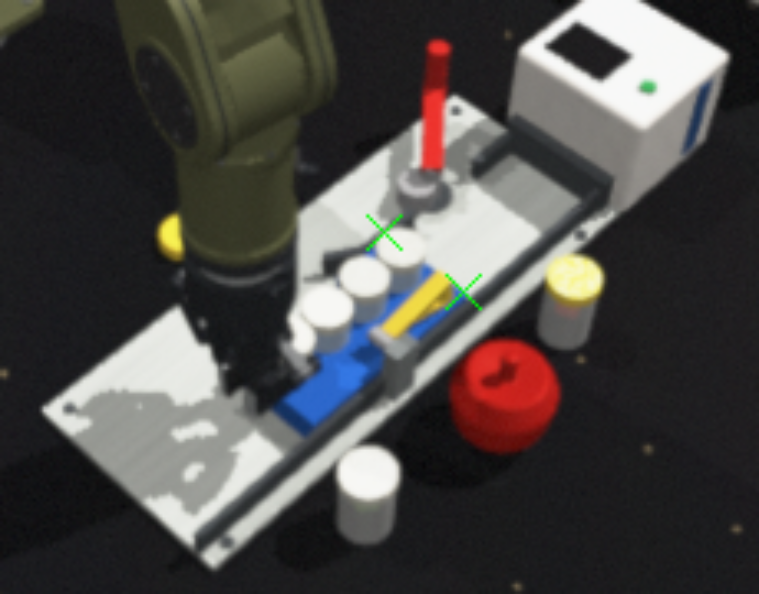

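The carrier's front is at the predicted marks, in the channel, with the catch riding on top of it. I keep pushing.

Request:
{"fn": "servo_tool", "kwargs": {
  "rows": [
    [0.02,[0,-0.01,0],[0,0,0]],
    [0.02,[0,-0.012,0],[0,0,0]],
    [0.02,[0,-0.012,0],[0,0,0]],
    [0.02,[0,-0.012,0],[0,0,0]],
    [0.02,[0,-0.012,0],[0,0,0]]
  ]
}}

```text
t: 12.7
position: [0.5675, -0.0149, 0.096]
orientation: [3.14, -0.002, 0.014]
wrist_force: [-0.3, -2.5, 1.0]
finger_gap: 0.234
```

```bash
python3 s.py
```

```text
t12.70 F [ -11.4 -100.2   96. ] xaxis deg 0.08 tilt [ 0.002 -0.002] gap 0.234 f [-0.3 -2.5  1. ] q [-0.09  0.93  0.06  1.88 -0.14  0.33  0.09]
```

Request:
{"fn": "servo_tool", "kwargs": {
  "rows": [
    [0.02,[0,-0.012,0],[0,0,0]],
    [0.02,[0,-0.012,0],[0,0,0]],
    [0.02,[0,-0.012,0],[0,0,0]],
    [0.02,[0,-0.012,0],[0,0,0]],
    [0.02,[0,-0.012,0],[0,0,0]]
  ]
}}

```text
t: 13.32
position: [0.5663, 0.0495, 0.096]
orientation: [3.14, -0.001, 0.014]
wrist_force: [-0.2, -3.8, 0.9]
finger_gap: 0.234
```

Request:
{"fn": "servo_tool", "kwargs": {
  "rows": [
    [0.02,[0,-0.008,0],[0,0,0]],
    [0.02,[0,-0.006,0],[0,0,0]],
    [0.02,[0,-0.006,0],[0,0,0]],
    [0.02,[0,-0.004,0],[0,0,0]]
  ]
}}

```text
t: 13.82
position: [0.5659, 0.0757, 0.0959]
orientation: [3.14, -0.001, 0.015]
wrist_force: [-0.4, -1.8, 1.7]
finger_gap: 0.238
```

```bash
python3 s.py
```

```text
t13.82 F [-11.9  -9.6  95.9] xaxis deg 0.12 tilt [ 0.001 -0.002] gap 0.238 f [-0.4 -1.8  1.7] q [-0.26  0.94  0.08  1.87 -0.19  0.34 -0.02]
```

Request:
{"fn": "servo_tool", "kwargs": {
  "rows": [
    [0.02,[0,-0.004,0],[0,0,0]],
    [0.02,[0,-0.004,0],[0,0,0]],
    [0.02,[0,-0.004,0],[0,0,0]],
    [0.02,[0,-0.004,0],[0,0,0]]
  ]
}}

```text
t: 14.32
position: [0.5657, 0.087, 0.0959]
orientation: [3.133, -0.001, 0.011]
wrist_force: [-0.2, -12.9, 1.7]
finger_gap: 0.237
```

```bash
python3 s.py
```

```text
t14.32 F [-12.    1.6  95.9] xaxis deg -0.10 tilt [ 0.001 -0.009] gap 0.237 f [ -0.2 -12.9   1.7] q [-0.29  0.94  0.09  1.86 -0.2   0.35 -0.04]
```

Request:
{"fn": "servo_tool", "kwargs": {
  "rows": [
    [0.02,[0,-0.005,0],[0,0,0]],
    [0.02,[0,0.02,0],[0,0,0]],
    [0.02,[0,0.03,0],[0,0,0]],
    [0.02,[0,0.03,-0.03],[0,0,0]],
    [0.03,[-0.03,0.03,-0.05],[0,0,-0.17]]
  ]
}}

```text
t: 14.95
position: [0.539, -0.0165, 0.1741]
orientation: [3.132, 0.001, 0.19]
wrist_force: [-0.6, -0.7, 0.1]
finger_gap: 0.351
```

```bash
python3 - <<'E'
from w import *
look('scene','s7',[(-40.5,10,38),(43.5,180,42),(-43.5,180,42),(33,2,26)])
cv2.imwrite('pics/s7c.png',cv2.resize(cv2.imread('pics/s7.png')[120:280,230:430],None,fx=3.7,fy=3.7))
E
python3 c.py t7
```

```text
t14.95 F [ -39.9 -101.5  174.1] xaxis deg 10.15 tilt [ 0.001 -0.009] gap 0.351 f [-0.6 -0.7  0.1] q [-0.09  0.78  0.05  1.94 -0.06  0.42  0.19]
[[304.0, 192.0], [370.0, 174.0], [345.0, 158.0], [323.0, 213.0]]
t15.00 F [ -44.  -107.6  179.5] xaxis deg 10.11 tilt [-0.    -0.014] gap 0.353 f [-6.5 -3.6  3.7] q [-0.08  0.77  0.05  1.95 -0.05  0.43  0.19]
[[301.0, 178.0], [154.0, 181.0], [203.0, 223.0], [112.0, 202.0]]
((0.0, 0.0), (0.0, 0.0), 0.0)
```

View pics/s7c.png

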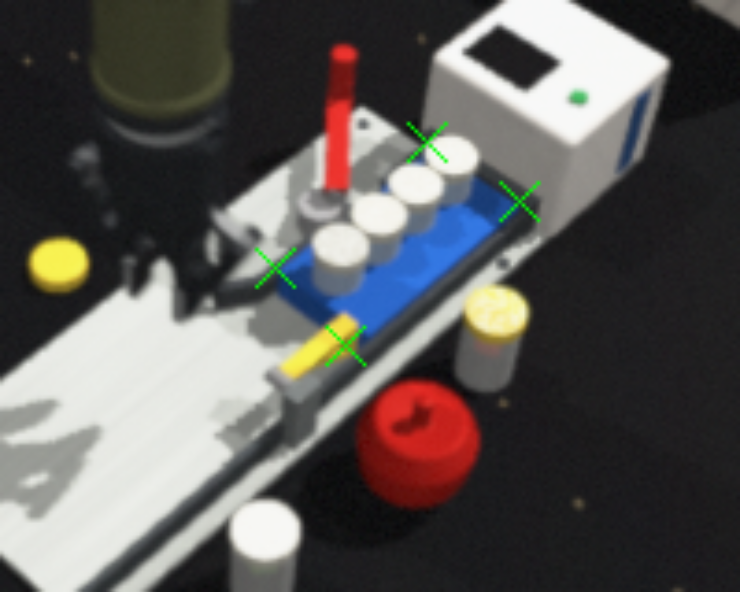

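The carrier is against the end stop, and the catch has dropped behind it with its nose on the mark at (345,345). Next is the lever.

Request:
{"fn": "servo_tool", "kwargs": {
  "rows": [
    [0.05,[0,0,-0.01],[0,0,-0.175]],
    [0.05,[0,0,-0.01],[0,0,-0.175]],
    [0.05,[0,0,0],[0,0,-0.175]],
    [0.05,[0,0,0],[0,0,-0.175]],
    [0.05,[0,0,0],[0,0,-0.175]]
  ]
}}

```text
t: 15.68
position: [0.539, -0.0127, 0.1982]
orientation: [3.135, 0.0, 1.084]
wrist_force: [0.5, 0.3, 0.3]
finger_gap: 0.59
```

Request:
{"fn": "servo_tool", "kwargs": {
  "rows": [
    [0.05,[0,0,0],[0,0,-0.175]],
    [0.05,[0,0,0],[0,0,-0.175]],
    [0.05,[0,0,0],[0,0,-0.17]],
    [0.05,[0.05,0,0],[0.085,0,0]],
    [0.05,[0.05,0,0],[0.085,0,0]]
  ]
}}

```text
t: 16.3
position: [0.535, 0.092, 0.1966]
orientation: [-2.973, -0.002, 1.615]
wrist_force: [0.9, 0.5, 0.2]
finger_gap: 0.586
```

```bash
python3 s.py
```

```text
t16.30 F [-42.5   7.1 196.6] xaxis deg 91.81 tilt [-0.168 -0.005] gap 0.586 f [0.9 0.5 0.2] q [-0.01  0.81 -0.39  1.77  0.33  0.79  1.04]
```

Request:
{"fn": "servo_tool", "kwargs": {
  "rows": [
    [0.05,[0.037,-0.014,0.003],[0,0,0.03]],
    [0.05,[0.037,-0.015,0.003],[0,0,0]],
    [0.05,[0.037,-0.015,0.003],[0,0,0]],
    [0.05,[0.033,-0.015,0.003],[0,0,0]],
    [0.05,[0,0,0],[0,0,0]]
  ]
}}

```text
t: 16.92
position: [0.4686, 0.254, 0.1932]
orientation: [-2.971, -0.013, 1.59]
wrist_force: [0.8, 0.6, 0.2]
finger_gap: 0.584
```

```bash
python3 s.py
```

```text
t16.93 F [-106.9  169.9  193.2] xaxis deg 90.41 tilt [-0.17   0.009] gap 0.584 f [0.8 0.6 0.2] q [-0.31  0.8  -0.39  1.82  0.27  0.71  0.77]
```

Request:
{"fn": "servo_tool", "kwargs": {
  "rows": [
    [0.05,[-0.004,0.003,0.018],[0,0,0]],
    [0.05,[-0.004,0.003,0.018],[0,0,0]],
    [0.05,[-0.003,0.003,0.017],[0,0,0]],
    [0.05,[0,0,0],[0,0,0]]
  ]
}}

```text
t: 17.42
position: [0.4693, 0.2454, 0.1367]
orientation: [-2.971, -0.015, 1.589]
wrist_force: [-0.5, -0.6, 0.7]
finger_gap: 0.579
```

```bash
python3 s.py
```

```text
t17.43 F [-106.3  161.3  136.7] xaxis deg 90.30 tilt [-0.17   0.012] gap 0.579 f [-0.5 -0.6  0.7] q [-0.32  0.89 -0.35  1.86  0.31  0.59  0.75]
```

Request:
{"fn": "servo_tool", "kwargs": {
  "rows": [
    [0.05,[-0.012,-0.006,0.002],[0,0,0]],
    [0.05,[-0.01,-0.007,0.001],[0,0,0]],
    [0.05,[-0.01,-0.006,0.001],[0,0,0]],
    [0.05,[-0.01,-0.005,0.001],[0,0,0]],
    [0.05,[-0.01,-0.003,0],[0,0,0]]
  ]
}}

```text
t: 18.05
position: [0.4387, 0.1952, 0.1373]
orientation: [-2.97, -0.024, 1.593]
wrist_force: [-1.7, 2.4, 0.1]
finger_gap: 0.581
```

```bash
python3 s.py
```

```text
t18.05 F [-137.6  111.4  137.3] xaxis deg 90.55 tilt [-0.171  0.02 ] gap 0.581 f [-1.7  2.4  0.1] q [-0.26  0.85 -0.35  2.    0.34  0.49  0.77]
```

Request:
{"fn": "servo_tool", "kwargs": {
  "rows": [
    [0.05,[-0.012,-0.003,0.001],[0,-0.02,0]],
    [0.05,[-0.012,-0.001,0],[0,0,0]],
    [0.05,[-0.012,0,0],[0,0,0]],
    [0.05,[-0.012,0.001,0],[0,0,0]],
    [0.05,[-0.01,0.003,0],[0,0,0]]
  ]
}}

```text
t: 18.68
position: [0.4408, 0.1313, 0.1362]
orientation: [-2.972, -0.001, 1.594]
wrist_force: [0.8, 1.2, 0.5]
finger_gap: 0.583
```

```bash
python3 s.py
```

```text
t18.68 F [-136.2   47.6  136.2] xaxis deg 90.62 tilt [-0.169 -0.003] gap 0.583 f [0.8 1.2 0.5] q [-0.17  0.84 -0.32  2.05  0.39  0.46  0.83]
```

Request:
{"fn": "servo_tool", "kwargs": {
  "rows": [
    [0.05,[-0.01,0.005,-0.001],[0,0,0]],
    [0.05,[-0.009,0.005,-0.001],[0,0,0]],
    [0.05,[-0.008,0.006,-0.001],[0,0,0]],
    [0.05,[-0.007,0.006,-0.001],[0,0,0]]
  ]
}}

```text
t: 19.18
position: [0.4659, 0.0951, 0.1362]
orientation: [-2.972, -0.001, 1.593]
wrist_force: [-3.1, 5.5, 0.2]
finger_gap: 0.587
```

```bash
python3 s.py
```

```text
t19.18 F [-111.6   11.   136.2] xaxis deg 90.56 tilt [-0.169 -0.003] gap 0.587 f [-3.1  5.5  0.2] q [-0.08  0.85 -0.33  2.    0.4   0.51  0.9 ]
```

Request:
{"fn": "servo_tool", "kwargs": {
  "rows": [
    [0.05,[-0.005,0.004,0],[0,0,0]],
    [0.05,[-0.006,0.003,0],[0,0,0]],
    [0.05,[-0.008,0.003,0],[0,0,0]],
    [0.05,[-0.01,0.003,0],[0,0,0]]
  ]
}}

```text
t: 19.68
position: [0.4694, 0.0927, 0.1347]
orientation: [-2.958, -0.043, 1.617]
wrist_force: [-9.9, 23.4, -0.5]
finger_gap: 0.585
```

```bash
python3 s.py
```

```text
t19.68 F [-108.1    8.6  134.7] xaxis deg 91.93 tilt [-0.184  0.033] gap 0.585 f [-9.9 23.4 -0.5] q [-0.02  0.86 -0.37  1.99  0.4   0.53  0.96]
```

Request:
{"fn": "servo_tool", "kwargs": {
  "rows": [
    [0.05,[0.014,0,0],[0,0,0]],
    [0.05,[0,0,-0.04],[0,0,0]],
    [0.05,[0,0,-0.05],[0,0,0]],
    [0.05,[-0.05,0,-0.04],[-0.08,0,0]],
    [0.05,[-0.06,0,0],[-0.08,0,0]]
  ]
}}

```text
t: 20.3
position: [0.503, -0.0022, 0.261]
orientation: [-3.128, -0.045, 1.628]
wrist_force: [1.2, -1.5, -0.0]
finger_gap: 0.585
```

Request:
{"fn": "servo_tool", "kwargs": {
  "rows": [
    [0.05,[-0.06,-0.02,0],[0,0,0]],
    [0.05,[-0.06,-0.02,0],[0,0,0]],
    [0.05,[-0.06,0,0],[0,0,0]],
    [0.05,[0,0,0],[0,0,0]],
    [0.05,[0,0,0],[0,0,0]]
  ]
}}

```text
t: 20.92
position: [0.4727, -0.1956, 0.2552]
orientation: [-3.131, -0.035, 1.614]
wrist_force: [0.8, 0.7, -0.3]
finger_gap: 0.581
```

```bash
python3 c.py t8; python3 - <<'E'
from w import *
look('top','t9',[(-119.9,26,91),(33,2,26),(-40.5,10,38),(43.5,180,42),(-43.5,180,42)])
cv2.imwrite('pics/t9c.png',cv2.resize(cv2.imread('pics/t9.png')[140:290,60:350],None,fx=2.7,fy=2.7))
z=np.load('t9.npz');p=z['p'].astype(int);r=(p[...,0]>120)&(p[...,1]<60);r[:220]=0;C=cloud('top',z['d'])
v,u=np.nonzero(r);k=np.c_[u,v][v>=v.max()-6].mean(0)
q=R.from_euler('z',-F[2]).apply(onz('top',k,.091)-[F[0],F[1],0])[0]*1e3;print(k,q,np.degrees(np.arctan2(q[1]-95,q[0]+62))%360)
E
```

```text
t20.93 F [-108.4 -279.8  255.2] xaxis deg 91.79 tilt [-0.012  0.034] gap 0.581 f [ 0.8  0.7 -0.3] q [ 0.62  0.66 -0.49  1.93  0.42  0.68  1.5 ]
[[301.0, 178.0], [154.0, 181.0], [203.0, 223.0], [112.0, 202.0]]
((1.2354087829589844, 95.99664306640625), (168.46031188964844, 84.39517211914062), 89.79495239257812)
lid 290 [[ -7.1 156.   72. ]]
lid 293 [[ -7.  116.8  72. ]]
lid 291 [[-6.9 76.5 72. ]]
lid 294 [[-6.6 36.2 72. ]]
t20.98 F [-108.5 -280.1  255.2] xaxis deg 91.79 tilt [-0.012  0.033] gap 0.583 f [ 0.4 -1.1  0.3] q [ 0.62  0.66 -0.48  1.93  0.42  0.68  1.5 ]
[[183.0, 259.0], [202.0, 186.0], [197.0, 221.0], [113.0, 181.0], [111.0, 224.0]]
[184.77777778 260.44444444] [-122.07000774   23.46900554   91.        ] 229.97726852563613
```

View pics/t9c.png

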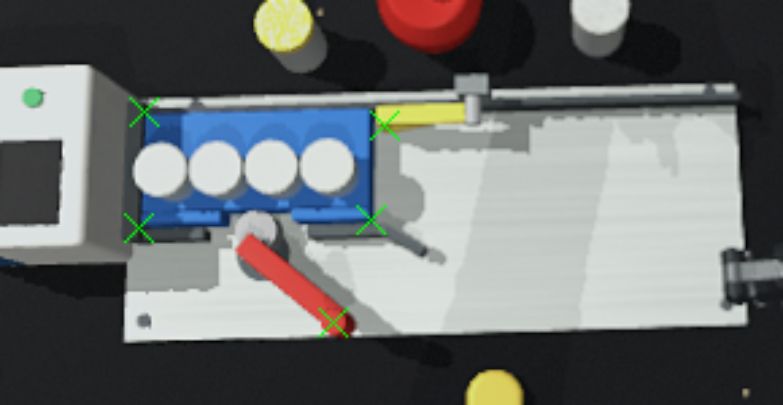

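Everything is in place: the lever reads 230° (closed), the carrier is home, the catch is down, and the arm is clear.

```bash
python3 -c "
from plant import arm
print(arm.close_job())"
```

```text
the job is handed in; nothing more can be done
None
```

The job is done and handed in at about 21 s of the 72 s allowed. I opened the red lever to its stop, squared the carrier against the fence with both fingers, and slid it by its rear face under the catch to the end stop. I then swung the lever closed and withdrew the arm.

**Last checks:**
- **Carrier:** its centre measured about F (1, 96) against a home of (0, 95), and it was square to within 0.3°. The force rose to about 13 N when it met the end stop.
- **Catch:** it was down behind the carrier's rear face.
- **Lever:** it measured 230.0°, which is fully closed. It stopped against about 25 N of push.
- **Bystanders and arm:** the cap, pepper and both cups looked undisturbed in the last view. The mushroom and jar were outside that crop, and the arm never went near them. The gripper was clear of everything.

No check failed. Two of the top-view carrier measurements along the way gave nothing, the first because the arm blocked the view. I used the scene camera for those instead.

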